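Seat a steel test coupon in a lab hold-down fixture and lock the toggle clamp

TASK

Clamp the big steel test coupon in the hold-down fixture: take it from the white tray, lay it flat on the fixture's base plate under the raised clamp arm and slide it gently home, flush against both the side fence and the end stop. Then push the toggle clamp's handle down, firmly but without forcing it, until it has gone over centre and lies fully down, so that the rubber pad holds the coupon where you seated it. Leave everything else on the bench where it is.

Things in the scene. Friction and masses are not known exactly. Their poses are not given: they have to be found in the camera images.
- fixture: Hold-down fixture screwed to the bench: aluminium base plate 270 x 90 mm (x -95..+175, y -45..+45), its top 12 mm above the bench, carrying a toggle clamp. Origin: on the bench, below the clamp arm's pivot. +x runs level from the clamp to the coupon's place and on to the end stop, -x to the handle; +y left of +x; z up. Clamp bracket: x -82..+13, flange 52 mm wide, up to 70 mm high.
- pad_landing (a point): Point on the base plate's top (12 mm above the bench) at fixture x = +95, y = 0, over which the pad lands. END STOP: steel angle across the plate beyond it, 56 mm wide, 13 mm high, its flat face looking to -x. It is set by hand in slots, its face anywhere at fixture x = +122 to +140 mm: find it by touch. The seated coupon's centre is 30 mm before that face, at y = 0.
- side_fence: Side fence, a low steel strip on the base plate, 70 mm long (fixture x +52..+122), 12 mm wide, 5 mm high (top 17 mm above the bench). Origin: middle of the lower edge of its working face, which looks to the fixture's +y and lies at fixture y = -20; axes as the fixture's. The coupon's long side goes against it, so that the coupon's centre is 20 mm from the face. Over 25 N is too much.
- coupon: The big plain steel test coupon, a block 60 mm long (its x) x 40 mm wide (y) x 20 mm thick (z), 0.31 to 0.45 kg, loose in the white tray, underside 3 mm above the bench. Origin: centre of its underside. Its length goes along the fixture's x; either end may face the end stop. Seat it with 5 to 10 N; 25 N against the stop is too much.
- puck: Round black resin mount with a small steel disc in its top, 40 mm across, 18 mm high, in the same tray. Not to be disturbed. Origin: centre of its underside.
- short_bar: Small steel bar 40 x 22 x 12 mm in the same tray: the wrong sample, not to be disturbed. Origin: centre of its underside.
- tray: Low white tray, fixed, 300 mm (its x) x 170 mm (its y), floor 3 mm above the bench, walls 10 mm high, 3 mm thick. Origin: centre of its underside. Coupon, puck and short bar lie in it side by side along its x, in any order, 80 mm or more between centres, the coupon's length roughly along the tray's y.
- clamp_handle (a joint): Handle angle, rad: 0 = fully open (handle points up and to the fixture's -x, 61 degrees above level), grows as it is pushed down; dead centre 1.00; locked on its hard stop at 1.06, handle level, pointing to -x. It stays where left until the sprung pad lands at about 0.78; then it resists with up to about 10 N at the sleeve's middle, easing to none at 1.00, and snaps home past it. Over 35 N is too much.
- handle_pivot (a point): Centre of the handle's pivot pin: fixture x = -61, y = 0, 62 mm above the bench. The handle turns about a level axis along the fixture's y.
- handle_press (a point): Middle of the sleeve's upper face: 105 mm from the pivot along the handle, 8 mm off its centre line, on the face that looks up when locked (open: up and to the fixture's +x). The point's x points along the handle to the pivot, its z out of the face.
- handle_sleeve: Grey plastic sleeve on the handle, 78 mm long (66 to 144 mm from the pivot), 20 mm wide, 16 mm thick, moving with it. Origin: on the handle's centre line 69 mm from the pivot; -x points along the handle to its free end.
- clamp_arm: Forked steel clamp arm, 114 mm long, 32 mm wide, turning about a pivot at fixture x = 0, 28 mm above the bench. With the handle up it stands steeply over fixture x -25..+30, up to 145 mm high, its pad on the +x side; as the handle goes down it swings over to +x and lies level, up to 57 mm above the bench. Origin: on the pivot; its x along the arm.
- clamp_pad: Black rubber pad, 18 mm across, 12 mm high, on the sprung spindle near the end of the clamp arm, 95 mm from the arm's pivot; gives 1 mm per 10 N, up to 14 mm. Origin: centre of its free face, z along the spindle. Locked on the coupon it presses with about 28 N.
- crucible_a: White porcelain crucible, 52 mm across, 34 mm high, standing on the robot side of the clamp handle. Not to be disturbed.
- crucible_b: White porcelain crucible, 47 mm across, 31 mm high, standing beyond the tray. Not to be disturbed.
- wash_bottle: Translucent wash bottle with a blue cap and bent spout, 68 mm across, 200 mm high, beyond the fixture. Not to be disturbed.
- beaker: Clear beaker, 72 mm across, 85 mm high, beyond the fixture. Not to be disturbed.
- spatula: Thin steel lab spatula, 163 mm long, lying flat beyond the fixture's end stop. Not to be disturbed.
Not all that is in view belongs to the job. Leave any green or orange look-alike of the coupon alone.

How it is judged:
On the way, in this order (a step that is already met when the one before it is completed fails the run):
1. the coupon lies flat on the base plate, flush against fence and end stop, with the clamp still open (horizontal distance between coupon and end_stop_c0 below 0.0368 m and y of coupon in the frame of fixture between -0.002 and 0.0016 m and z of coupon in the frame of fixture between 0.01 and 0.0135 m and angle between the x axis of coupon and the x axis of fixture, either way round below 0.045 rad and angle between coupon's own z axis and vertical below 0.04 rad and value of joint clamp_handle below 0.6 rad), for 0.2 s.
2. the handle has gone over centre and lies fully down, the pad pressing on the coupon (value of joint clamp_handle above 1.035 rad and contact force between clamp_pad and coupon above 15 N), for 0.2 s.
At the end, for the whole second after the job is handed in: The coupon lies flat on the base plate (within 0.04 rad), square to it (within 0.045 rad), flush with the side fence (within 1.6 mm) and the end stop (within 1.8 mm), at rest; the handle is locked past dead centre (joint above 1.035) and the pad presses on the coupon with more than 15 N (all of step 2 and horizontal distance between coupon and end_stop_c0 below 0.0368 m and y of coupon in the frame of fixture between -0.002 and 0.0016 m and z of coupon in the frame of fixture between 0.01 and 0.0135 m and angle between the x axis of coupon and the x axis of fixture, either way round below 0.045 rad and angle between coupon's own z axis and vertical below 0.04 rad and linear speed of coupon below 0.01 m/s); the robot touches nothing.
It fails at once if the coupon is driven into the end stop with more than 25 N (contact force between coupon and end_stop_c0 above 25 N).
It fails at once if the coupon is driven into the side fence with more than 25 N (contact force between coupon and side_fence above 25 N).
It fails at once if the clamp handle is pushed with more than 35 N (contact force between handle_sleeve and anything else above 35 N).
It fails at once if another sample, a crucible, the wash bottle, the beaker or the spatula is moved by more than 15 mm (distance of any of puck, short_bar, crucible_a, crucible_b, wash_bottle, beaker, spatula from where it was at the start of the episode above 0.015 m).
It also fails if it takes over 64 s, if anything falls off the work surface, if the arm or the gripper's body presses on something with over 40 N, if the wrist force passes 120 N, or if a joint passes its speed limit or range.

ROBOT

A 6-joint arm with a two-finger parallel gripper is mounted at the origin on the work surface. World frame = base frame: x ahead of the robot, y to its left, z up, the work surface at z = 0. Lengths are in m, angles in rad, forces in N, time in s.
With the tool pointing down it reaches from about 0.25 to 0.775 m from the base axis. Payload 8.9 kg.
Tool frame: the origin (TCP) lies midway between the tips of the shut fingers; the grasp point (between the pads) lies 19 mm behind it (manip.tcp_to_grasp is the distance from the TCP to the grasp point, in m); z points along the fingers, y is the direction in which the jaws open and shut (so a half turn about z gives the same grasp; the last joint's range is limited). The gripper opens to 85 mm and grips with 20 to 120 N. Pads are 22 mm wide; open, the fingers measure 114 mm over their backs; the gripper's body (76 mm by 85 mm) begins 54 mm behind the grasp point. The pads swing forward as they close: fully open they stand 13 mm farther back than shut.
Start: joints at [-1.254, 0.291, -0.153, 1.127, 0, 1.431], TCP at [0.231, -0.471, 0.231] pointing down, gripper open.
Joint ranges: [-2.52, 2.52], [-0.91, 1.74], [-1.3, 1.37], [-1.96, 2.02], [-1.52, 1.47], [-3.14, 3.14]. Speed limits (rad/s): [2.22, 2.22, 2.79, 3.14, 3.14, 3.14].

INTERFACE

Orientations are given as a rotation vector (axis times angle).
In Python, from rig import manip gives the robot as it stands.
- The arm moves only by the shell command python3 -m inch 'ROWS'. ROWS is JSON, a list of rows, each a list of 3 entries, a list of its own where there are three numbers: the shift along the tool's x, y, z in units of 40 mm (1.0 is 40 mm), then the turn about the tool's z in units of 6 degrees (1.0 is 6 degrees), then the closure, from -1 (fully open) to 1 (shut). In form: [[[dx, dy, dz], yaw, jaw], ...]. A call has exactly 10 rows; each row is the pose to reach, as a shift and turn from the pose measured when the call began, along the tool's axes at that moment; what a row does not reach only later rows make up. A row lasts 1/8 s, in which the tool goes at most 62.5 mm and 10.7 degrees, less where a joint would pass 70% of its speed; a pose out of reach is approached as far as the arm can. A call with a gripper value outside its range is refused whole. The fingers move at their own pace and stop on an object; the grip force is fixed at half the most. Time passes only in rows, so rows that repeat a pose let the fingers close, or fill a call up. It gives the time, the measured TCP pose, the force and the opening at its end, in the units of the state.
- manip.get_state(): the state, without advancing time (a new reading comes with each control period).
- manip.read_camera(name): name is "scene" or "top" or "wrist"; returns a dict with "image" (480x640x3 uint8, blue, green, red), "K" (3x3 intrinsics, pixels), "extrinsics" (4x4, takes a point from camera to world coordinates); the wrist camera has in their place "tool_from_camera" (4x4, takes a point from camera to tool coordinates, whose origin is the TCP and whose axes are the flange's). Camera axes: x right, y down, z forward; pixel columns grow to the right and rows downward; lengths in m; the calibration is good to about 2 mm. The wrist camera is an equidistant fisheye: a pixel r from the principal point sees the ray r / f radians off the axis. A picture is of the moment at which its call begins: read the wrist's pose just before it. There is no depth.
- manip.hand_in(): hands the job in, once; it reports no verdict.
The state is a dict: "time": time; "joint_positions": joint angles; "qd": joint speeds; "joint_torque": joint torques, N m; "ee_pos": TCP position; "eef_rot": TCP orientation; "contact_force": force on the tool from outside, world axes, zero at the start; "ft_torque": the same for the moment, N m; "grip_width": opening from 0.0 (shut) to 1.0 (fully open).
Only numpy, scipy, OpenCV 4.12 (cv2) and the standard library are available. Lean on these libraries where they do the work, as an engineer would, in place of code of your own. Each camera call takes 0.05 s, during which the arm holds its last target.

## Working session

There is one attempt and no reset: what is moved stays moved. The work goes in short steps, Python scripts to look and compute and a shell command to move; the robot and the scene stay as the last step left them, time stands still between calls to the robot, and variables do not carry over. Pictures are saved under pics/ and viewed, and the job is handed in when it is done.

```bash
ls; mkdir -p pics; python3 - <<'E'
from rig import manip
import cv2,numpy as np
s=manip.get_state();print(s)
for n in("scene","top","wrist"):
    c=manip.read_camera(n);cv2.imwrite(f"pics/{n}0.png",c["image"]);print(n,c["K"],c.get("extrinsics",c.get("tool_from_camera")))
print(manip.tcp_to_grasp)
E
```

```text
pics
{'time': 0.0, 'joint_positions': array([-1.25429766e+00,  2.91255977e-01, -1.54103292e-01,  1.12673915e+00,
       -1.49658507e-05,  1.43149733e+00]), 'qd': array([-3.40619582e-05, -9.88696005e-04,  1.32881027e-03, -6.47180948e-04,
       -4.94120668e-04, -3.43613014e-04]), 'joint_torque': array([-1.11509184e-03, -5.37144756e+01,  3.31371617e+01,  1.59547082e-02,
       -1.00639154e-04,  2.31234615e-06]), 'ee_pos': array([ 0.2309542 , -0.47097833,  0.23075355]), 'eef_rot': array([-3.05909916e+00, -7.09491027e-01,  2.04309548e-04]), 'contact_force': array([ 0.33428915, -0.09856711,  0.85089356]), 'ft_torque': array([ 0.02456445, -0.01332759, -0.01178362]), 'grip_width': 1.0023555961659933}
scene [[624.52406413   0.         310.25031677]
 [  0.         624.52406413 242.62899554]
 [  0.           0.           1.        ]] [[ 0.77790959  0.49332321 -0.38921572  1.01967413]
 [ 0.62823447 -0.59742496  0.49840231 -0.72844192]
 [ 0.01334624 -0.63223067 -0.77466525  1.08208884]
 [ 0.          0.          0.          1.        ]]
top [[451.55904511   0.         323.22046499]
 [  0.         451.55904511 235.47665644]
 [  0.           0.           1.        ]] [[ 0.0028108  -0.97926058  0.20258531  0.34775695]
 [-0.99998608 -0.00184805  0.00494133 -0.10521129]
 [-0.00446446 -0.20259638 -0.97925215  1.04951668]
 [ 0.          0.          0.          1.        ]]
wrist [[371.64829954   0.         320.3978534 ]
 [  0.         371.64829954 241.77994564]
 [  0.           0.           1.        ]] [[-6.16570809e-04 -9.55117494e-01 -2.96226590e-01  7.55719423e-02]
 [ 9.99999796e-01 -5.39461114e-04 -3.42042003e-04  8.45648320e-04]
 [ 1.66887574e-04 -2.96226740e-01  9.55117632e-01 -1.41541663e-01]
 [ 0.00000000e+00  0.00000000e+00  0.00000000e+00  1.00000000e+00]]
0.0187
```

View pics/scene0.png

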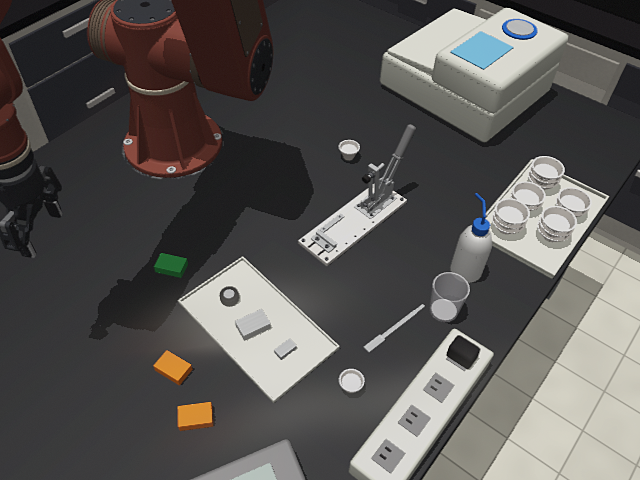

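View pics/top0.png

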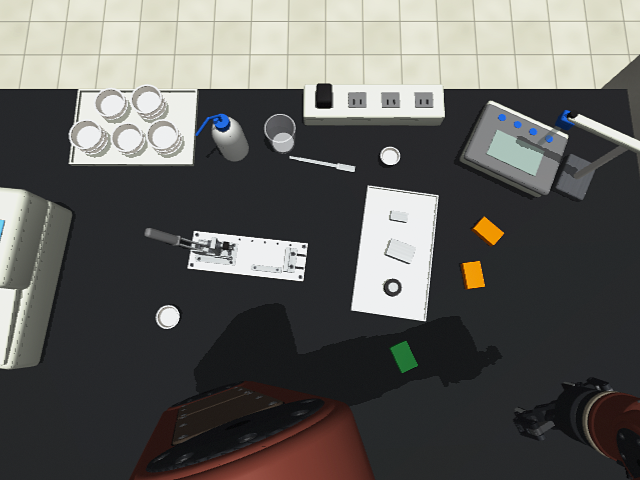

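View pics/wrist0.png

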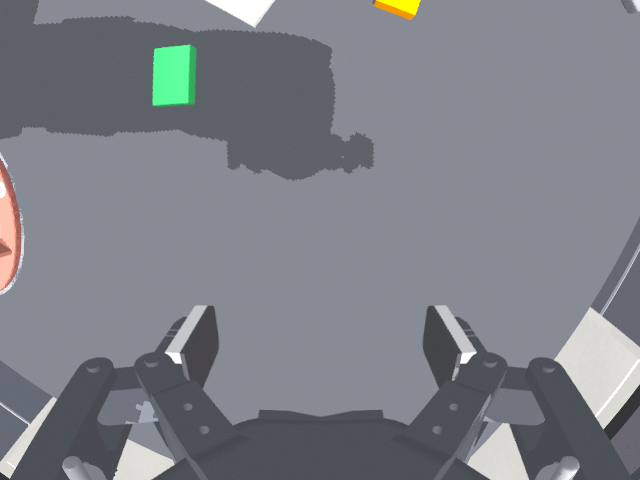

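Scene and top views: the candidates (top pixels) are the large grey block at (401,249), the small grey bar at (398,216), the puck at (392,287), the green block at (404,357), and the orange blocks at (489,231) and (473,275). By description it is the larger grey block in the tray, (401,249). I'll check that in a crop and measure.

```bash
cat > h.py <<'E'
from rig import manip
import cv2,numpy as np
from scipy.spatial.transform import Rotation as R
def ray(c,uv,s=None):
    K=c["K"];u=(np.asarray(uv,float)-[K[0,2],K[1,2]])/K[0,0]
    if "extrinsics" in c:
        d=np.r_[u,1.];T=c["extrinsics"]
    else:
        r=np.hypot(*u);d=np.r_[u/r*np.sin(r),np.cos(r)] if r>0 else np.array([0,0,1.])
        T=np.eye(4);T[:3,:3]=R.from_rotvec(s["eef_rot"]).as_matrix();T[:3,3]=s["ee_pos"];T=T@c["tool_from_camera"]
    return T[:3,3],T[:3,:3]@d
def onz(c,uv,z,s=None):
    o,d=ray(c,uv,s);return o+d*(z-o[2])/d[2]
def proj(c,p,s=None):
    K=c["K"]
    if "extrinsics" in c: T=c["extrinsics"]
    else:
        T=np.eye(4);T[:3,:3]=R.from_rotvec(s["eef_rot"]).as_matrix();T[:3,3]=s["ee_pos"];T=T@c["tool_from_camera"]
    q=T[:3,:3].T@(np.asarray(p)-T[:3,3])
    if "extrinsics" in c: u=q[:2]/q[2]
    else:
        h=np.hypot(q[0],q[1]);u=q[:2]/h*np.arctan2(h,q[2])
    return u*K[0,0]+[K[0,2],K[1,2]]
E
python3 - <<'E'
from h import *
c=manip.read_camera("top");im=c["image"]
a=cv2.resize(im[180:330,345:445],None,fx=4,fy=4,interpolation=cv2.INTER_CUBIC)
b=cv2.resize(im[220:290,140:320],None,fx=4.4,fy=4.4,interpolation=cv2.INTER_CUBIC)
cv2.imwrite("pics/c1.png",a);cv2.imwrite("pics/c2.png",b)
c=manip.read_camera("scene");im=c["image"]
b=cv2.resize(im[115:275,285:425],None,fx=3.7,fy=3.7,interpolation=cv2.INTER_CUBIC)
cv2.imwrite("pics/c3.png",b)
E
```

```text
(no output)
```

View pics/c1.png

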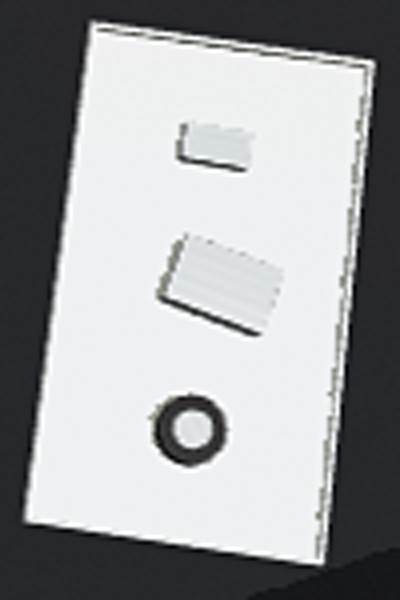

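View pics/c2.png

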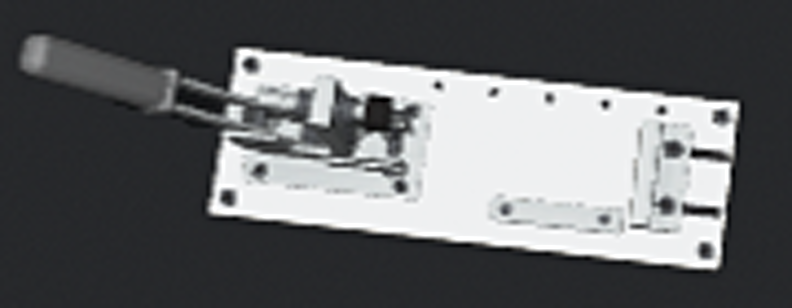

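View pics/c3.png

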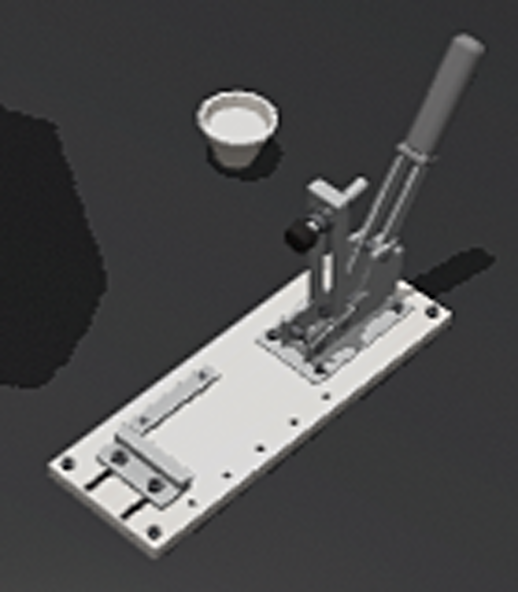

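The close crops confirm the choice: the big block at crop (222,283) is top pixel (400,251), larger than the bar at (398,216). Plate corners are at about crop2 (237,47), (740,101), (718,269), (208,213).

```bash
python3 - <<'E'
from h import *
c=manip.read_camera("top");im=c["image"]
# plate: outline of the bright region
g=im[:,:,1].copy();m=np.zeros_like(g);m[225:290,185:312]=(g[225:290,185:312]>150)*255
m=cv2.morphologyEx(m,cv2.MORPH_CLOSE,np.ones((5,5)))
k=max(cv2.findContours(m,0,cv2.CHAIN_APPROX_NONE)[0],key=cv2.contourArea)
P=np.array([onz(c,p,0.012)[:2] for p in k[:,0,:]])
r=cv2.minAreaRect((P*1000).astype(np.float32));print("plate top rect mm",r, cv2.boxPoints(r))
for uv in[(237,47),(740,101),(718,269),(208,213)]:
    p=(np.array(uv)+.5)/4.4+[140,220]-.5;print(p,onz(c,p,.012))
# coupon
sub=im[232:268,380:420].astype(int);print(np.unique(sub[:,:,1]//8*8,return_counts=True))
for v in range(236,268,1): print(v,''.join('%4d'%x for x in im[v,381:419,1]))
E
```

```text
plate top rect mm ((514.8483276367188, 76.205078125), (270.52886962890625, 89.45894622802734), 83.73796844482422) [[455.63168  -53.373398]
 [544.5569   -63.13118 ]
 [574.06494  205.78355 ]
 [485.13977  215.54134 ]]
[193.47727273 230.29545455] [0.57427928 0.20560543 0.012     ]
[307.79545455 242.56818182] [ 0.54538895 -0.06394296  0.012     ]
[302.79545455 280.75      ] [ 0.45601553 -0.05331523  0.012     ]
[186.88636364 268.02272727] [0.48486149 0.21542121 0.012     ]
(array([ 40,  48,  56,  64,  72,  80,  96, 104, 128, 136, 144, 152, 160,
       168, 184, 192, 200, 208, 216, 224, 232, 240, 248]), array([  5,  14,   4,   1,   2,   2,   9,   2,   4,  15,   8,   8,   6,
         3,   5,  11,   7,   6, 125, 265,  50, 879,   9]))
236  240 240 240 240 240 240 240 240 240 240 240 240 240 240 240 240 240 240 240 240 240 240 240 240 240 240 240 240 240 240 240 240 240 240 240 240 240 240
237  240 240 240 240 240 240 240 240 240 241 241 241 240 240 240 240 240 240 240 240 240 240 240 240 240 240 240 240 240 240 240 240 240 240 240 240 240 240
238  240 240 240 240 240 239 240 241 242 233 194 2
[... 3959 characters left out ...]
 243 246 249 246 193  96  52  43  83 193 242 240 240 240 240 240 240 240
264  240 240 240 240 240 240 240 240 240 240 240 240 240 240 240 240 240 240 240 240 240 241 242 243 247 251 246 216 229 245 241 240 240 240 240 240 240 240
265  240 240 240 240 240 240 240 240 240 240 240 240 240 240 240 240 240 240 240 240 240 240 240 240 241 242 243 244 243 241 240 240 240 240 240 240 240 240
266  240 240 240 240 240 240 240 240 240 240 240 240 240 240 240 240 240 240 240 240 240 240 240 240 240 240 240 240 240 240 240 240 240 240 240 240 240 240
267  240 240 240 240 240 240 240 240 240 240 240 240 240 240 240 240 240 240 240 240 240 240 240 240 240 240 240 240 240 240 240 240 240 240 240 240 240 240
```

```bash
python3 - <<'E'
from h import *
c=manip.read_camera("top");im=c["image"]
q=np.array([(391.3,239.0),(415.8,247.3),(410.6,263.3),(386.2,254.2)])
p=np.array([onz(c,x,.023) for x in q])[:,:2];print(p.round(4),p.mean(0))
e=np.roll(p,-1,0)-p;print(np.linalg.norm(e,axis=1),np.degrees(np.arctan2(e[:,1],e[:,0])))
psi=np.deg2rad(-96.26);X=np.array([np.cos(psi),np.sin(psi)]);Y=np.array([-X[1],X[0]])
O=np.array([.51485,.0762])-.04*X;print("O",O)
fx=lambda u,z:[round(1000*float((onz(c,u,z)[:2]-O)@a)) for a in(X,Y)]
for n,u,z in[("fence ends",(490,205),.017),("",(620,222),.017),("stop face hi",(645,120),.025),("lo",(632,225),.025),("sleeve end",(35,53),.188)]:
    print(n,fx((np.array(u)+.5)/4.4+[140,220]-.5,z))
s=manip.get_state();Rm=R.from_rotvec(s["eef_rot"]).as_matrix();print(Rm.round(3))
g=p.mean(0)
d=np.r_[g,.1]-s["ee_pos"];print("tool shift units",(Rm.T@d/.04).round(2),"heading",np.degrees(np.arctan2(Rm[1,0],Rm[0,0])))
E
```

```text
[[ 0.5521 -0.2577]
 [ 0.5327 -0.3137]
 [ 0.4954 -0.3003]
 [ 0.5164 -0.245 ]] [ 0.52414926 -0.27919187]
[0.05920979 0.03956108 0.05915771 0.03786819] [-109.1391269   160.29657501   69.22163761  -19.61322339]
O [0.51921161 0.11596149]
fence ends [53, -25]
 [122, -26]
stop face hi [128, 28]
lo [129, -28]
sleeve end [-127, 0]
[[ 0.898  0.44  -0.   ]
 [ 0.44  -0.898  0.   ]
 [ 0.    -0.    -1.   ]]
tool shift units [ 8.69 -1.09  3.28] heading 26.11481741318424
```

Measured coupon edges of 59.2 x 39 mm (expected 60 x 40) and plate of 270.5 x 89.5 mm (expected 270 x 90), with the fence at x 53..122, so these agree. Now moving over the coupon, turning the long way because of the last joint's range.

```bash
python3 -m inch '[[[0.9,-0.1,0.1],-1.6,-0.4],[[1.8,-0.2,0.2],-3.2,-0.4],[[2.7,-0.3,0.3],-4.8,-0.4],[[3.6,-0.4,0.4],-6.4,-0.4],[[4.5,-0.5,0.5],-8,-0.4],[[5.4,-0.6,0.6],-9.6,-0.4],[[6.3,-0.7,0.7],-11.2,-0.4],[[7.2,-0.9,0.8],-12.8,-0.4],[[8.0,-1.0,0.9],-14.4,-0.4],[[8.7,-1.1,1.0],-16,-0.4]]'
python3 -m inch '[[[0,0,0],-1.6,-0.4],[[0,0,0],-3.2,-0.4],[[0,0,0],-4.8,-0.4],[[0,0,0],-6.4,-0.4],[[0,0,0],-8,-0.4],[[0,0,0],-9.6,-0.4],[[0,0,0],-11.2,-0.4],[[0,0,0],-12.8,-0.4],[[0,0,0],-14.4,-0.4],[[0,0,0],-16,-0.4]]'
cat > st.py <<'E'
from h import *
def go(p,hd=None):
    s=manip.get_state();Rm=R.from_rotvec(s["eef_rot"]).as_matrix();h=np.degrees(np.arctan2(Rm[1,0],Rm[0,0]))
    print("t",round(s["time"],2),"pos",s["ee_pos"].round(4),"F",s["contact_force"].round(1),"w",round(s["grip_width"],3),"h",round(h,2),"z",Rm[:,2].round(4),"q6",s["joint_positions"][5].round(2))
    if p is not None: print("shift",(Rm.T@(np.array(p)-s["ee_pos"])/.04).round(3))
    if hd is not None: print("yaw",round((-(hd-h)+180)%360/6-30,2))
PSI=-96.26
X=np.array([np.cos(np.deg2rad(PSI)),np.sin(np.deg2rad(PSI))]);Y=np.array([-X[1],X[0]]);O=np.array([.51921,.11596])
def fx(x,y,z): return np.r_[O+x*X+y*Y,z]
E
python3 - <<'E'
from st import *
go([.5241,-.2792,.12],-109.2)
E
```

```text
time: 1.6
ee_pos: [0.5251, -0.2778, 0.191]
eef_rot: [-1.512, -2.754, -0.0]
contact_force: [0.4, 0.3, -0.6]
grip_width: 0.697
time: 2.85
ee_pos: [0.5251, -0.2777, 0.1909]
eef_rot: [1.043, -2.963, -0.001]
contact_force: [0.1, 0.6, -0.9]
grip_width: 0.698
t 2.85 pos [ 0.5251 -0.2777  0.1909] F [ 0.1  0.6 -0.9] w 0.698 h -141.22 z [-2.e-04  4.e-04 -1.e+00] q6 -1.29
shift [ 0.042 -0.014  1.772]
yaw -5.34
```

```bash
python3 -m inch '[[[0,0,0.3],-1.3,-0.4],[[0,0,0.6],-2.6,-0.4],[[0,0,0.9],-3.9,-0.4],[[0,0,1.2],-5.3,-0.4],[[0,0,1.2],-5.3,-0.4],[[0,0,1.2],-5.3,-0.4],[[0,0,1.2],-5.3,-0.4],[[0,0,1.2],-5.3,-0.4],[[0,0,1.2],-5.3,-0.4],[[0,0,1.2],-5.3,-0.4]]'
python3 - <<'E'
from st import *
go([.5241,-.2792,.0095],-109.2)
s=manip.get_state();c=manip.read_camera("wrist");im=c["image"]
for x in [(.5521,-.2577,.023),(.5327,-.3137,.023),(.4954,-.3003,.023),(.5164,-.245,.023)]:
    u=proj(c,x,s);print(u);cv2.circle(im,tuple(int(v) for v in u.round()),3,(0,0,255),1)
cv2.imwrite("pics/w1.png",im)
E
```

```text
time: 4.1
ee_pos: [0.5251, -0.2777, 0.1429]
eef_rot: [-1.815, 2.565, 0.001]
contact_force: [0.7, -0.2, -0.1]
grip_width: 0.7
t 4.1 pos [ 0.5251 -0.2777  0.1429] F [ 0.7 -0.2 -0.1] w 0.7 h -109.44 z [-2.e-04  3.e-04 -1.e+00] q6 -1.84
shift [0.044 0.011 3.336]
yaw -0.04
[296.36709904 270.64499618]
[294.31881452 193.19889468]
[349.86359171 193.50221087]
[346.32259726 270.74127192]
```

View pics/w1.png

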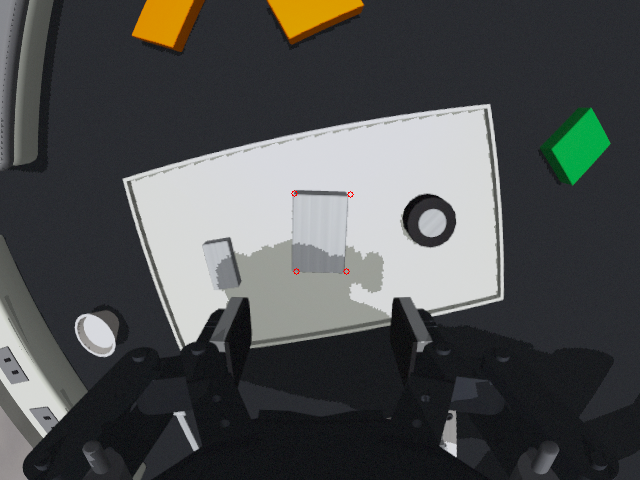

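The wrist view shows the coupon's corners at (294,193), (347,193), (346,271) and (296,271), on my predicted marks and between the jaws. The bar (222,264) and the puck (430,221) are clear. Descending and closing.

```bash
python3 -m inch '[[[0.04,0.01,0.6],0,-0.4],[[0.04,0.01,1.2],0,-0.4],[[0.04,0.01,1.8],0,-0.4],[[0.04,0.01,2.4],0,-0.4],[[0.04,0.01,2.9],0,-0.4],[[0.04,0.01,3.15],0,-0.4],[[0.04,0.01,3.3],0,-0.4],[[0.04,0.01,3.33],0,-0.4],[[0.04,0.01,3.33],0,-0.4],[[0.04,0.01,3.33],0,-0.4]]'
python3 - <<'E'
from st import *
go([.5241,-.2792,.0095],-109.2)
s=manip.get_state();c=manip.read_camera("wrist");im=c["image"]
cv2.imwrite("pics/w2.png",im)
E
```

```text
time: 5.4
ee_pos: [0.5245, -0.2793, 0.0103]
eef_rot: [-1.814, 2.564, -0.001]
contact_force: [0.7, -0.2, -0.0]
grip_width: 0.699
t 5.4 pos [ 0.5245 -0.2793  0.0103] F [ 0.7 -0.2 -0. ] w 0.699 h -109.43 z [ 5.e-04 -2.e-04 -1.e+00] q6 -1.84
shift [0.001 0.01  0.02 ]
yaw -0.04
```

View pics/w2.png

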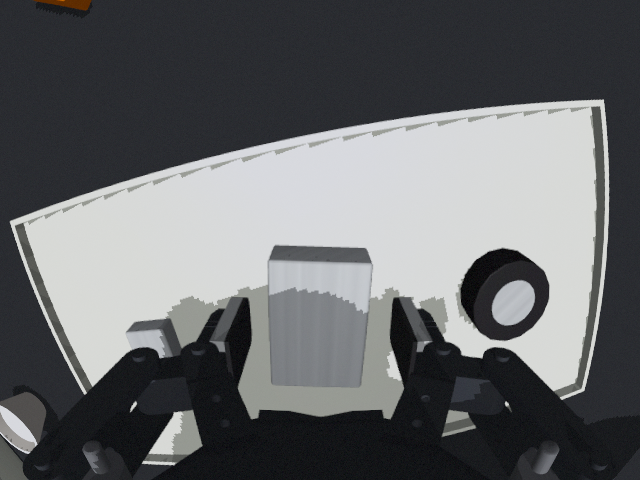

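The coupon (320,320) sits centred between the jaws (240 and 400). The bar (150,338) and puck (505,295) are free. Closing.

```bash
python3 -m inch '[[[0,0,0],0,0.0],[[0,0,0],0,0.1],[[0,0,0],0,0.3],[[0,0,0],0,1],[[0,0,0],0,1],[[0,0,0],0,1],[[0,0,0],0,1],[[0,0,0],0,1],[[0,0,0],0,1],[[0,0,0],0,1]]'
python3 -m inch '[[[0,0,-0.1],0,1],[[0,0,-0.3],0,1],[[0,0,-0.6],0,1],[[0,0,-1.0],0,1],[[0,0,-1.4],0,1],[[0,0,-1.8],0,1],[[0,0,-2.1],0,1],[[0,0,-2.3],0,1],[[0,0,-2.3],0,1],[[0,0,-2.3],0,1]]'
python3 - <<'E'
from st import *
go(fx(.090,.008,.10),PSI)
s=manip.get_state();c=manip.read_camera("wrist");im=c["image"]
cv2.imwrite("pics/w3.png",im)
E
```

```text
time: 6.7
ee_pos: [0.525, -0.2795, 0.0111]
eef_rot: [-1.814, 2.564, -0.002]
contact_force: [-0.3, 1.3, 8.0]
grip_width: 0.446
time: 7.95
ee_pos: [0.5245, -0.2792, 0.1025]
eef_rot: [-1.814, 2.564, -0.001]
contact_force: [-0.4, 0.3, -4.7]
grip_width: 0.453
t 7.95 pos [ 0.5245 -0.2792  0.1025] F [-0.4  0.3 -4.7] w 0.453 h -109.43 z [ 9.e-04 -2.e-04 -1.e+00] q6 -1.84
shift [-7.127  2.705  0.061]
yaw -2.2
```

View pics/w3.png

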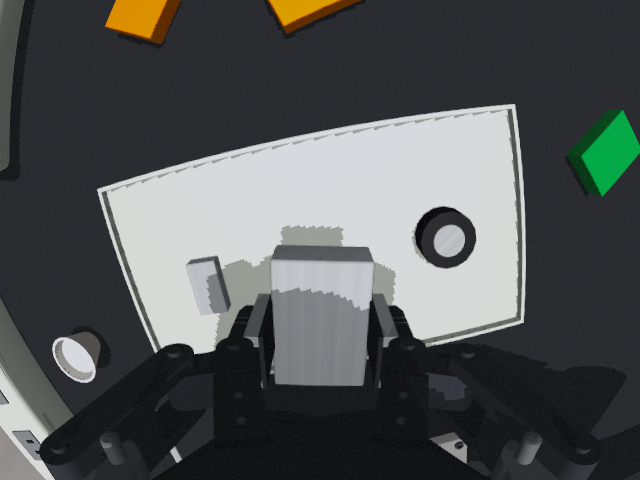

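The coupon is held square (320,315 between the pads) and weighs about 4.7 N (0.43 kg minus drift), so it's the right one. Carrying it over the base plate.

```bash
python3 -m inch '[[[-0.4,0.1,0],-0.2,1],[[-1.1,0.4,0],-0.5,1],[[-2.0,0.7,0],-0.8,1],[[-2.9,1.1,0],-1.1,1],[[-3.8,1.4,0],-1.4,1],[[-4.7,1.8,0],-1.7,1],[[-5.6,2.1,0],-2.0,1],[[-6.4,2.4,0],-2.2,1],[[-6.9,2.6,0],-2.2,1],[[-7.1,2.7,0],-2.2,1]]'
python3 - <<'E'
from st import *
go(fx(.090,.006,.028),PSI)
s=manip.get_state();c=manip.read_camera("wrist");im=c["image"]
cv2.imwrite("pics/w4.png",im)
for n in["top","scene"]:
    c=manip.read_camera(n);cv2.imwrite(f"pics/{n}4.png",c["image"])
E
```

```text
time: 9.25
ee_pos: [0.5164, 0.0263, 0.1022]
eef_rot: [-2.1, 2.336, 0.0]
contact_force: [-0.5, 0.2, -4.3]
grip_width: 0.448
t 9.25 pos [0.5164 0.0263 0.1022] F [-0.5  0.2 -4.3] w 0.448 h -96.1 z [ 0.e+00  2.e-04 -1.e+00] q6 -1.56
shift [0.014 0.025 1.855]
yaw 0.03
```

View pics/w4.png

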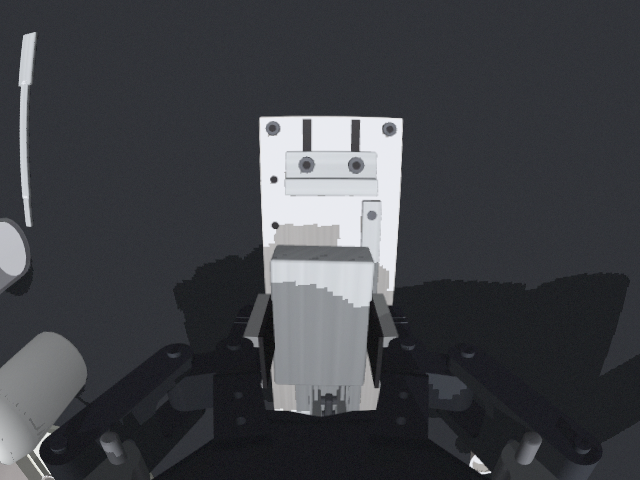

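View pics/scene4.png

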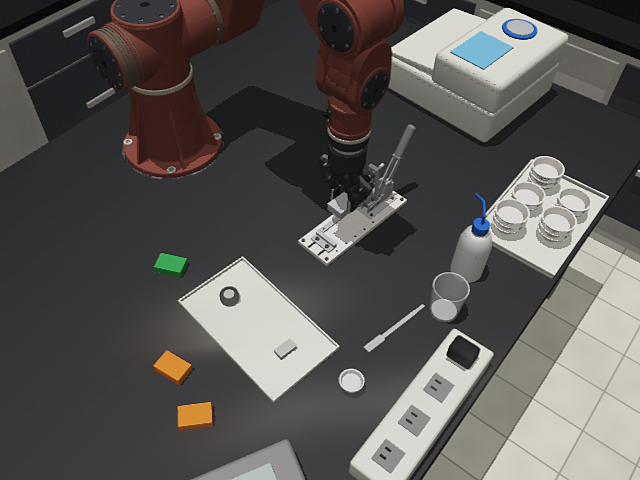

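The wrist view shows the end stop's wall top (lower edge v≈195, u 286..377) and the fence's left edge (u≈362, v 200..260). The coupon is above the plate, slightly left of the fence. I'll measure both relative to the tool.

```bash
python3 - <<'E'
from st import *
s=manip.get_state();c=manip.read_camera("wrist");im=c["image"]
b=cv2.resize(im[100:300,240:420],None,fx=3,fy=3,interpolation=cv2.INTER_CUBIC);cv2.imwrite("pics/c5.png",b)
f=lambda u,z:[round(1000*float((onz(c,u,z,s)[:2]-O)@a),1) for a in(X,Y)]
for n,u,z in[("face L",(286,195),.025),("face R",(377,195),.025),("fence",(362.5,201),.017),("fence",(362,255),.017),("plate TL",(260,117.5),.012),("TR",(403,118.5),.012)]: print(n,f(u,z))
E
```

```text
face L [128.9, 28.6]
face R [129.1, -26.0]
fence [123.7, -18.2]
fence [88.1, -19.0]
plate TL [175.9, 45.4]
TR [176.0, -43.3]
```

View pics/c5.png

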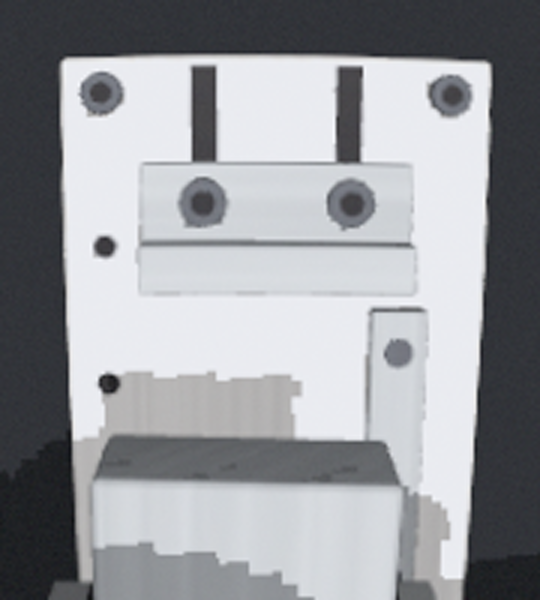

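Both views agree: stop face at x≈129 mm, fence face at y≈-19 (nominal -20), plate end at 176 (175). Descending to about 4 mm above the seat.

```bash
python3 -m inch '[[[0,0,0.3],0,1],[[0,0,0.7],0,1],[[0,0,1.1],0,1],[[0,0,1.4],0,1],[[0,0,1.7],0,1],[[0,0,1.85],0,1],[[0,0,1.95],0,1],[[0,0,1.95],0,1],[[0,0,1.95],0,1],[[0,0,1.95],0,1]]'
python3 -c "
from st import *
go(fx(.09,.006,.019),PSI)"
```

```text
time: 10.7
ee_pos: [0.5174, 0.0241, 0.0247]
eef_rot: [-2.097, 2.338, -0.002]
contact_force: [-0.9, 0.4, -4.6]
grip_width: 0.448
t 10.7 pos [0.5174 0.0241 0.0247] F [-0.9  0.4 -4.6] w 0.448 h -96.23 z [ 1.3e-03 -5.0e-04 -1.0e+00] q6 -1.56
shift [-0.037  0.055  0.142]
yaw 0.0
```

```bash
python3 -m inch '[[[0,0,0.02],0,1],[[0,0,0.04],0,1],[[0,0,0.06],0,1],[[0,0,0.07],0,1],[[0,0,0.08],0,1],[[0,0,0.09],0,1],[[0,0,0.1],0,1],[[0,0,0.1],0,1],[[0,0,0.1],0,1],[[0,0,0.1],0,1]]'
python3 -c "
from st import *
go(fx(.09,.006,.019),PSI)"
```

```text
time: 11.95
ee_pos: [0.5174, 0.0241, 0.0207]
eef_rot: [-2.097, 2.338, -0.002]
contact_force: [0.5, 0.3, -4.4]
grip_width: 0.446
t 11.95 pos [0.5174 0.0241 0.0207] F [ 0.5  0.3 -4.4] w 0.446 h -96.23 z [ 1.3e-03 -5.0e-04 -1.0e+00] q6 -1.56
shift [-0.037  0.055  0.042]
yaw 0.01
```

```bash
python3 -m inch '[[[0,0,0.01],0,1],[[0,0,0.01],0,1],[[0,0,0.02],0,1],[[0,0,0.02],0,1],[[0,0,0.03],0,1],[[0,0,0.03],0,1],[[0,0,0.03],0,1],[[0,0,0.03],0,1],[[0,0,0.03],0,1],[[0,0,0.03],0,1]]'
python3 -c "
from st import *
go(fx(.09,.006,.019),PSI)
s=manip.get_state();c=manip.read_camera('scene');cv2.imwrite('pics/s6.png',cv2.resize(c['image'][150:280,280:420],None,fx=4,fy=4,interpolation=2))"
```

```text
time: 13.2
ee_pos: [0.5174, 0.0241, 0.0201]
eef_rot: [-2.097, 2.338, -0.002]
contact_force: [-3.9, -0.7, 8.4]
grip_width: 0.445
t 13.2 pos [0.5174 0.0241 0.0201] F [-3.9 -0.7  8.4] w 0.445 h -96.23 z [ 1.6e-03 -5.0e-04 -1.0e+00] q6 -1.56
shift [-0.037  0.056  0.026]
yaw 0.01
```

View pics/s6.png

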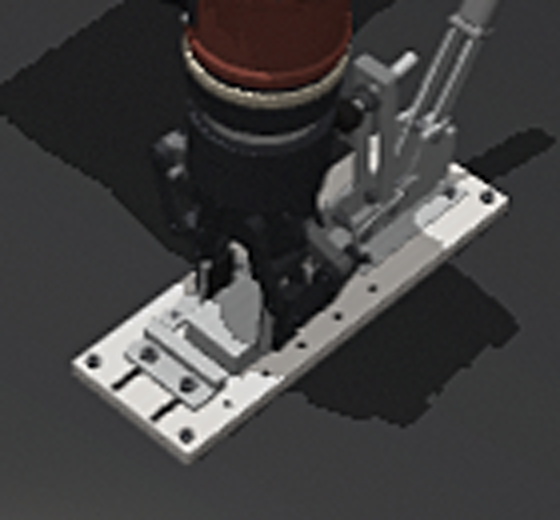

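Seated on the plate (contact at TCP z≈20.5 mm). Unload slightly and slide toward the fence.

```bash
python3 -m inch '[[[0,0,-0.01],0,1],[[0,0.01,-0.01],0,1],[[0,0.03,-0.01],0,1],[[0,0.05,-0.01],0,1],[[0,0.08,-0.01],0,1],[[0,0.1,-0.01],0,1],[[0,0.12,-0.01],0,1],[[0,0.14,-0.01],0,1],[[0,0.14,-0.01],0,1],[[0,0.14,-0.01],0,1]]'
cat >> st.py <<'E'
def st():
    go(None);s=manip.get_state();d=s["ee_pos"][:2]-O
    print("fix x,y mm",(1000*d@X).round(2),(1000*d@Y).round(2),"Fx,Fy",(s["contact_force"][:2]@X).round(1),(s["contact_force"][:2]@Y).round(1))
E
python3 -c "
from st import *
st()"
```

```text
time: 14.5
ee_pos: [0.5119, 0.0247, 0.0205]
eef_rot: [-2.097, 2.338, -0.002]
contact_force: [-0.5, -0.7, -4.4]
grip_width: 0.445
t 14.5 pos [0.5119 0.0247 0.0205] F [-0.5 -0.7 -4.4] w 0.445 h -96.23 z [ 1.7e-03 -6.0e-04 -1.0e+00] q6 -1.56
fix x,y mm 91.47 2.71 Fx,Fy 0.8 -0.4
```

```bash
python3 -m inch '[[[0,0.01,0],0,1],[[0,0.02,0],0,1],[[0,0.03,0],0,1],[[0,0.04,0],0,1],[[0,0.04,0],0,1],[[0,0.04,0],0,1],[[0,0.04,0],0,1],[[0,0.04,0],0,1],[[0,0.04,0],0,1],[[0,0.04,0],0,1]]'
python3 -c "
from st import *
st()"
```

```text
time: 15.75
ee_pos: [0.5105, 0.0249, 0.0205]
eef_rot: [-2.097, 2.338, -0.003]
contact_force: [1.4, 0.8, -4.8]
grip_width: 0.449
t 15.75 pos [0.5105 0.0249 0.0205] F [ 1.4  0.8 -4.8] w 0.449 h -96.23 z [ 2.e-03 -6.e-04 -1.e+00] q6 -1.56
fix x,y mm 91.49 1.31 Fx,Fy -1.0 1.3
```

```bash
python3 -m inch '[[[0,0.005,0],0,1],[[0,0.005,0],0,1],[[0,0.01,0],0,1],[[0,0.01,0],0,1],[[0,0.01,0],0,1],[[0,0.01,0],0,1],[[0,0.01,0],0,1],[[0,0.01,0],0,1],[[0,0.01,0],0,1],[[0,0.01,0],0,1]]'
python3 -c "
from st import *
st()"
```

```text
time: 17.0
ee_pos: [0.5104, 0.0249, 0.0206]
eef_rot: [-2.096, 2.338, -0.003]
contact_force: [4.3, -1.6, -6.8]
grip_width: 0.447
t 17.0 pos [0.5104 0.0249 0.0206] F [ 4.3 -1.6 -6.8] w 0.447 h -96.23 z [ 2.5e-03 -6.0e-04 -1.0e+00] q6 -1.56
fix x,y mm 91.49 1.2 Fx,Fy 1.1 4.5
```

Fence contact found at about 4.5 N. Now slide along x toward the stop, first to about 1.5 mm before it.

```bash
python3 -m inch '[[[0.01,0,0],0,1],[[0.03,0,0],0,1],[[0.05,0,0],0,1],[[0.07,0,0],0,1],[[0.09,0,0],0,1],[[0.11,0,0],0,1],[[0.12,0,0],0,1],[[0.13,0,0],0,1],[[0.13,0,0],0,1],[[0.13,0,0],0,1]]'
python3 -c "
from st import *
st()"
```

```text
time: 18.25
ee_pos: [0.5098, 0.0197, 0.0206]
eef_rot: [-2.097, 2.338, -0.003]
contact_force: [4.6, 2.0, -3.7]
grip_width: 0.447
t 18.25 pos [0.5098 0.0197 0.0206] F [ 4.6  2.  -3.7] w 0.447 h -96.23 z [ 2.5e-03 -6.0e-04 -1.0e+00] q6 -1.57
fix x,y mm 96.67 1.17 Fx,Fy -2.5 4.3
```

```bash
python3 -m inch '[[[0.01,0,0],0,1],[[0.01,0,0],0,1],[[0.02,0,0],0,1],[[0.02,0,0],0,1],[[0.02,0,0],0,1],[[0.02,0,0],0,1],[[0.02,0,0],0,1],[[0.02,0,0],0,1],[[0.02,0,0],0,1],[[0.02,0,0],0,1]]'
python3 -c "
from st import *
st()"
```

```text
time: 19.5
ee_pos: [0.5097, 0.0189, 0.0206]
eef_rot: [-2.097, 2.338, -0.003]
contact_force: [4.1, 1.3, -4.0]
grip_width: 0.446
t 19.5 pos [0.5097 0.0189 0.0206] F [ 4.1  1.3 -4. ] w 0.446 h -96.23 z [ 2.4e-03 -7.0e-04 -1.0e+00] q6 -1.57
fix x,y mm 97.48 1.15 Fx,Fy -1.8 3.9
```

```bash
python3 -m inch '[[[0.005,0,0],0,1],[[0.01,0,0],0,1],[[0.01,0,0],0,1],[[0.015,0,0],0,1],[[0.015,0,0],0,1],[[0.015,0,0],0,1],[[0.015,0,0],0,1],[[0.015,0,0],0,1],[[0.015,0,0],0,1],[[0.015,0,0],0,1]]'
python3 -c "
from st import *
st()"
```

```text
time: 20.75
ee_pos: [0.5097, 0.0185, 0.0206]
eef_rot: [-2.097, 2.338, -0.003]
contact_force: [4.6, 2.9, -3.1]
grip_width: 0.449
t 20.75 pos [0.5097 0.0185 0.0206] F [ 4.6  2.9 -3.1] w 0.449 h -96.22 z [ 2.5e-03 -4.0e-04 -1.0e+00] q6 -1.57
fix x,y mm 97.95 1.13 Fx,Fy -3.4 4.3
```

```bash
python3 -m inch '[[[0.005,0,0],0,1],[[0.005,0,0],0,1],[[0.01,0,0],0,1],[[0.01,0,0],0,1],[[0.01,0,0],0,1],[[0.01,0,0],0,1],[[0.01,0,0],0,1],[[0.01,0,0],0,1],[[0.01,0,0],0,1],[[0.01,0,0],0,1]]'
python3 -c "
from st import *
st()"
```

```text
time: 22.0
ee_pos: [0.5097, 0.0185, 0.0206]
eef_rot: [-2.097, 2.337, -0.002]
contact_force: [4.2, 3.9, -3.7]
grip_width: 0.451
t 22.0 pos [0.5097 0.0185 0.0206] F [ 4.2  3.9 -3.7] w 0.451 h -96.2 z [ 2.6e-03  4.0e-04 -1.0e+00] q6 -1.57
fix x,y mm 97.96 1.15 Fx,Fy -4.3 3.7
```

Stop reached at about 4 N and no further motion. One firmer seating with a light press down, then look before releasing.

```bash
python3 -m inch '[[[0.015,0.01,0],0,1],[[0.015,0.01,0.005],0,1],[[0.015,0.01,0.01],0,1],[[0.015,0.01,0.015],0,1],[[0.015,0.01,0.015],0,1],[[0.015,0.01,0.015],0,1],[[0.015,0.01,0.015],0,1],[[0.015,0.01,0.015],0,1],[[0.015,0.01,0.015],0,1],[[0.015,0.01,0.015],0,1]]'
python3 -c "
from st import *
st()
s=manip.get_state();c=manip.read_camera('wrist');cv2.imwrite('pics/w7.png',c['image'])"
```

```text
time: 23.25
ee_pos: [0.5096, 0.0184, 0.0204]
eef_rot: [-2.096, 2.335, -0.002]
contact_force: [3.7, 6.2, -0.5]
grip_width: 0.447
t 23.25 pos [0.5096 0.0184 0.0204] F [ 3.7  6.2 -0.5] w 0.447 h -96.17 z [ 0.0035  0.0015 -1.    ] q6 -1.57
fix x,y mm 97.99 1.08 Fx,Fy -6.5 3.0
```

View pics/w7.png

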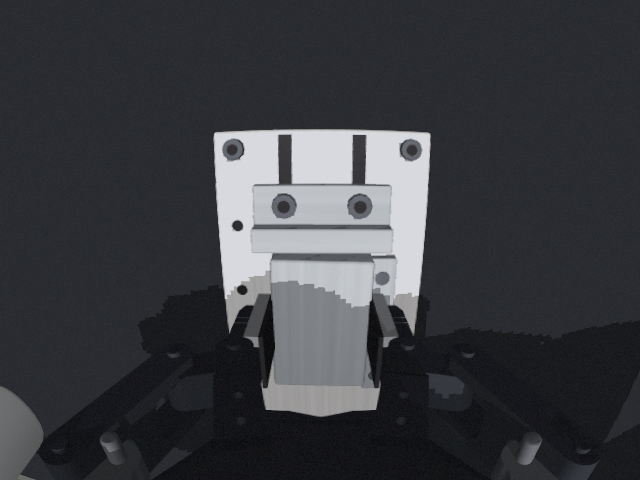

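```bash
python3 - <<'E'
from st import *
s=manip.get_state();c=manip.read_camera("wrist");im=c["image"]
f=lambda u,z:[round(1000*float((onz(c,u,z,s)[:2]-O)@a),1) for a in(X,Y)]
print("stop face",f((322,252.5),.025),"coupon end",f((322,261),.032),"coupon back",f((322,385),.032),"R edge",f((373,264),.032),"L",f((271,264),.032),"fence outer",f((396,262),.017), "pl",f((214.5,134),.012),f((430,134),.012))
cv2.imwrite("pics/w7c.png",cv2.resize(im[215:300,230:430],None,fx=4,fy=4,interpolation=2))
E
```

```text
stop face [127.9, 0.7] coupon end [126.9, 0.7] coupon back [68.1, 0.6] R edge [125.7, -18.4] L [125.6, 19.9] fence outer [120.9, -30.5] pl [174.2, 44.7] [174.4, -43.3]
```

View pics/w7c.png

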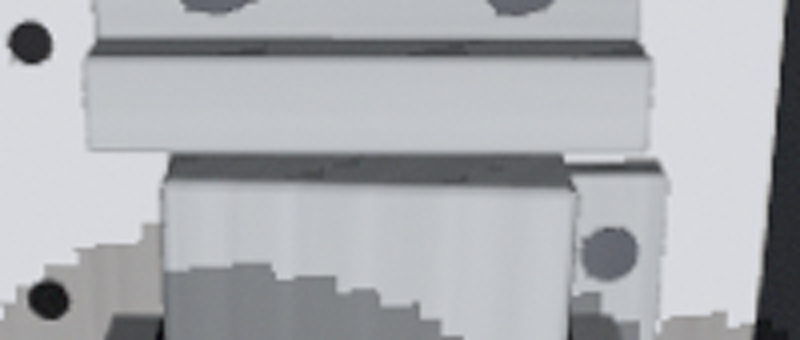

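The coupon is up against stop and fence but looks about 1° yawed in the grip (end edge crop v 178 left, 188 right, against the level stop edge at 150). I'll release with a small opening, then square it against the fence with the flat of one finger.

```bash
python3 -m inch '[[[0,0,0],0,0.1],[[0,0,0],0,0.05],[[0,0,0],0,0.0],[[0,0,0],0,-0.05],[[0,0,0],0,-0.1],[[0,0,0],0,-0.1],[[0,0,0],0,-0.1],[[0,0,0],0,-0.1],[[0,0,0],0,-0.1],[[0,0,0],0,-0.1]]'
python3 -c "
from st import *
st()
s=manip.get_state();c=manip.read_camera('wrist');im=c['image'];cv2.imwrite('pics/w8.png',cv2.resize(im[215:400,220:420],None,fx=3.2,fy=3.2,interpolation=2))"
```

```text
time: 24.6
ee_pos: [0.5096, 0.0184, 0.0204]
eef_rot: [-2.096, 2.335, -0.002]
contact_force: [-0.5, 0.5, -0.3]
grip_width: 0.549
t 24.6 pos [0.5096 0.0184 0.0204] F [-0.5  0.5 -0.3] w 0.549 h -96.17 z [ 0.0036  0.0014 -1.    ] q6 -1.57
fix x,y mm 98.0 1.11 Fx,Fy -0.4 -0.5
```

View pics/w8.png

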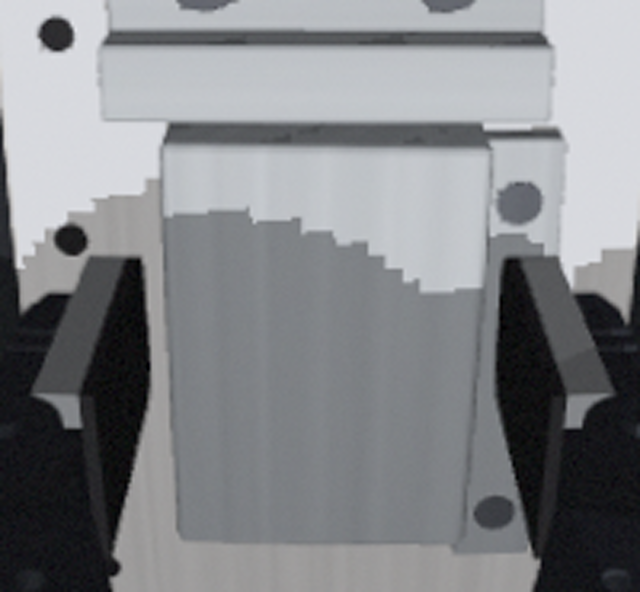

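Released cleanly; the coupon stays put, still about 1.2° yawed. Push gently to the fence with the left finger.

```bash
python3 -m inch '[[[0,0.02,0],0,-0.1],[[0,0.04,0],0,-0.1],[[0,0.06,0],0,-0.1],[[0,0.07,0],0,-0.1],[[0,0.08,0],0,-0.1],[[0,0.08,0],0,-0.1],[[0,0.08,0],0,-0.1],[[0,0.08,0],0,-0.1],[[0,0.08,0],0,-0.1],[[0,0.08,0],0,-0.1]]'
python3 -c "
from st import *
st()
s=manip.get_state();c=manip.read_camera('wrist');im=c['image'];cv2.imwrite('pics/w9.png',cv2.resize(im[215:400,220:420],None,fx=3.2,fy=3.2,interpolation=2))"
```

```text
time: 25.9
ee_pos: [0.5064, 0.0188, 0.0204]
eef_rot: [-2.096, 2.335, -0.002]
contact_force: [0.5, 0.1, 0.6]
grip_width: 0.548
t 25.9 pos [0.5064 0.0188 0.0204] F [0.5 0.1 0.6] w 0.548 h -96.17 z [ 0.0035  0.0014 -1.    ] q6 -1.57
fix x,y mm 97.98 -2.1 Fx,Fy -0.1 0.5
```

View pics/w9.png

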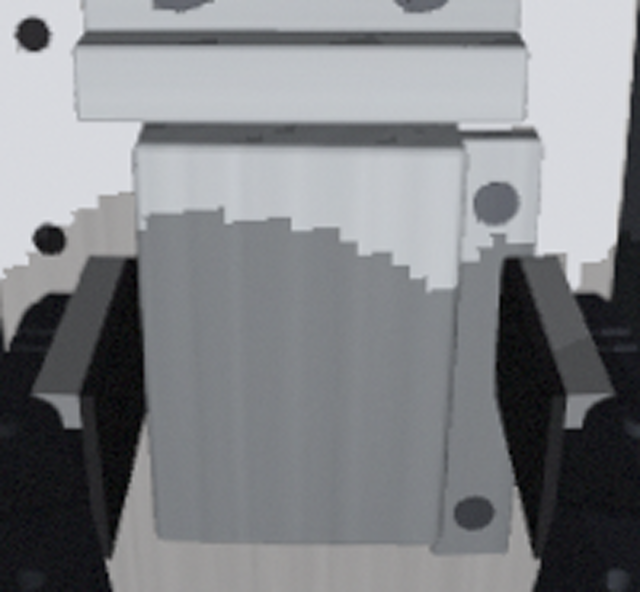

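Nearly touching. A bit more.

```bash
python3 -m inch '[[[0,0.005,0],0,-0.1],[[0,0.01,0],0,-0.1],[[0,0.015,0],0,-0.1],[[0,0.02,0],0,-0.1],[[0,0.02,0],0,-0.1],[[0,0.02,0],0,-0.1],[[0,0.02,0],0,-0.1],[[0,0.02,0],0,-0.1],[[0,0.02,0],0,-0.1],[[0,0.02,0],0,-0.1]]'
python3 -c "
from st import *
st()"
```

```text
time: 27.2
ee_pos: [0.5059, 0.0189, 0.0205]
eef_rot: [-2.096, 2.335, -0.003]
contact_force: [3.7, 0.4, -0.5]
grip_width: 0.549
t 27.2 pos [0.5059 0.0189 0.0205] F [ 3.7  0.4 -0.5] w 0.549 h -96.17 z [ 0.0041  0.0015 -1.    ] q6 -1.57
fix x,y mm 97.95 -2.61 Fx,Fy -0.8 3.7
```

```bash
python3 -m inch '[[[0,0.005,0],0,-0.1],[[0,0.01,0],0,-0.1],[[0,0.015,0],0,-0.1],[[0,0.02,0],0,-0.1],[[0,0.02,0],0,-0.1],[[0,0.02,0],0,-0.1],[[0,0.02,0],0,-0.1],[[0,0.02,0],0,-0.1],[[0,0.02,0],0,-0.1],[[0,0.02,0],0,-0.1]]'
python3 -c "
from st import *
st()
s=manip.get_state();c=manip.read_camera('wrist');im=c['image'];cv2.imwrite('pics/w10.png',cv2.resize(im[215:400,220:420],None,fx=3.2,fy=3.2,interpolation=2))"
```

```text
time: 28.45
ee_pos: [0.5058, 0.019, 0.0207]
eef_rot: [-2.095, 2.334, -0.003]
contact_force: [5.5, 1.2, -0.4]
grip_width: 0.548
t 28.45 pos [0.5058 0.019  0.0207] F [ 5.5  1.2 -0.4] w 0.548 h -96.17 z [ 0.0052  0.0017 -1.    ] q6 -1.57
fix x,y mm 97.8 -2.8 Fx,Fy -1.8 5.3
```

View pics/w10.png

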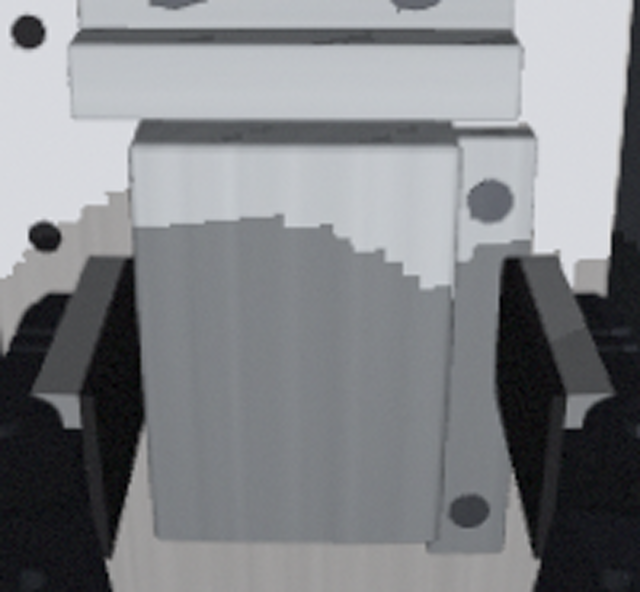

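```bash
python3 - <<'E'
from st import *
s=manip.get_state();c=manip.read_camera("wrist")
f=lambda u,z:[round(1000*float((onz(c,u,z,s)[:2]-O)@a),1) for a in(X,Y)]
q=lambda x,y:(x/3.2+220-.5+.16,y/3.2+215-.5+.16)
print("stop edge",f(q(130,117),.025),f(q(455,118),.025));print("coupon end",f(q(131,141.5),.032),f(q(459,147.5),.032),"back",f(q(155,537),.032),f(q(434,543),.032))
for g in(127.,128.,129.): print(g,[proj(c,fx(g/1000,0,z),s).round(1)[1] for z in(.025,.032)])
E
```

```text
stop edge [128.0, 21.1] [128.0, -18.8]
coupon end [127.3, 19.9] [126.8, -18.6] back [68.4, 20.6] [67.9, -18.2]
127.0 [np.float64(253.8), np.float64(260.1)]
128.0 [np.float64(251.4), np.float64(257.5)]
129.0 [np.float64(249.0), np.float64(255.0)]
```

Coupon end is 0.4–0.9 mm from the stop edge by picture, edges parallel within about 0.7°, fence contact proved by touch: within tolerance, and the first step is met. Back off the finger, rise clear, and close the jaws.

```bash
python3 -m inch '[[[0,-0.03,0],0,-0.1],[[0,-0.07,0],0,-0.1],[[0,-0.07,0],0,-0.1],[[0,-0.07,-0.4],0,-0.1],[[0,-0.07,-1.0],0,-0.1],[[0,-0.07,-1.8],0,-0.1],[[0,-0.07,-2.6],0,0.5],[[0,-0.07,-3.4],0,1],[[0,-0.07,-4.0],0,1],[[0,-0.07,-4.0],0,1]]'
python3 - <<'E'
from st import *
st();go(fx(-.075,0,.165),PSI)
s=manip.get_state();c=manip.read_camera("wrist");cv2.imwrite("pics/w11.png",c["image"])
c=manip.read_camera("top");cv2.imwrite("pics/t11.png",c["image"])
for n,u,z in[("bottle",(235,150),0.0),("cruc",(168,322),.0)]:
    d=onz(c,u,z)[:2]-O;print(n,(d@X).round(3),(d@Y).round(3))
E
```

```text
time: 29.8
ee_pos: [0.5085, 0.0184, 0.1821]
eef_rot: [-2.094, 2.333, -0.007]
contact_force: [0.8, 0.2, -0.2]
grip_width: 0.002
t 29.8 pos [0.5085 0.0184 0.1821] F [ 0.8  0.2 -0.2] w 0.002 h -96.16 z [ 0.0078  0.0013 -1.    ] q6 -1.57
fix x,y mm 98.19 -0.01 Fx,Fy -0.3 0.8
t 29.8 pos [0.5085 0.0184 0.1821] F [ 0.8  0.2 -0.2] w 0.002 h -96.16 z [ 0.0078  0.0013 -1.    ] q6 -1.57
shift [-4.329e+00 -4.000e-03  4.370e-01]
yaw 0.02
bottle -0.031 0.259
cruc -0.121 -0.171
```

View pics/w11.png

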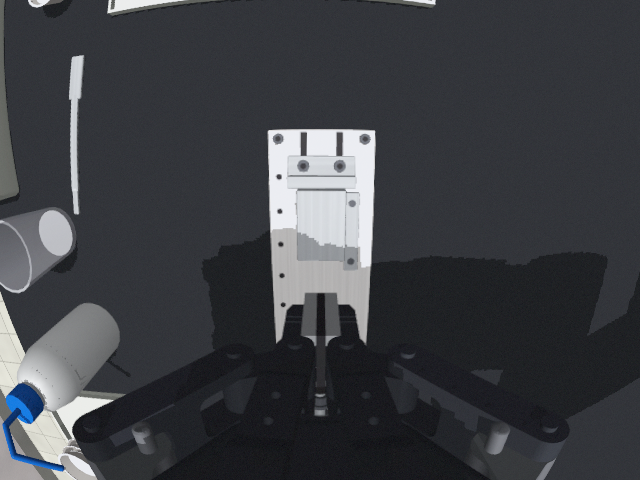

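The wrist view shows the coupon (322,225) flat, its right side along the fence (346) and its end at the stop (v 190), with the spatula, beaker and bottle undisturbed. Now to the gap before the handle.

```bash
python3 -m inch '[[[-0.3,0,0],0,1],[[-0.9,0,0],0,1],[[-1.5,0,0],0,1],[[-2.1,0,0],0,1],[[-2.7,0,0],0,1],[[-3.3,0,0],0,1],[[-3.8,0,0.1],0,1],[[-4.1,0,0.3],0,1],[[-4.3,0,0.4],0,1],[[-4.3,0,0.44],0,1]]'
python3 - <<'E'
from st import *
st();go(fx(-.0939,0,.158),PSI)
c=manip.read_camera("scene");cv2.imwrite("pics/s12.png",cv2.resize(c["image"][90:260,300:440],None,fx=3.5,fy=3.5,interpolation=2))
E
```

```text
time: 31.15
ee_pos: [0.5255, 0.1896, 0.1623]
eef_rot: [-2.097, 2.335, -0.002]
contact_force: [0.5, -0.1, -0.3]
grip_width: -0.002
t 31.15 pos [0.5255 0.1896 0.1623] F [ 0.5 -0.1 -0.3] w -0.002 h -96.15 z [ 0.0034  0.0015 -1.    ] q6 -1.25
fix x,y mm -73.9 -1.82 Fx,Fy 0.1 0.5
t 31.15 pos [0.5255 0.1896 0.1623] F [ 0.5 -0.1 -0.3] w -0.002 h -96.15 z [ 0.0034  0.0015 -1.    ] q6 -1.25
shift [-0.5   -0.046  0.107]
yaw 0.02
```

View pics/s12.png

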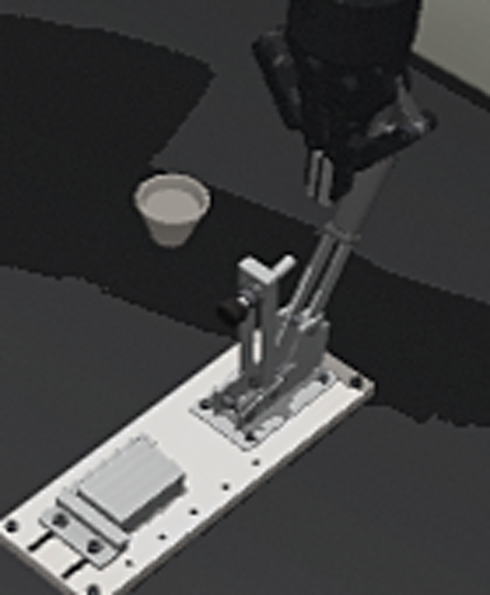

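The closed fingers (crop 320,180) are just before the sleeve (365,190), above the arm. Start pushing the handle along its arc, slowly.

```bash
python3 -m inch '[[[-0.25,-0.04,0.05],0,1],[[-0.38,-0.04,0.08],0,1],[[-0.46,-0.04,0.1],0,1],[[-0.54,-0.04,0.14],0,1],[[-0.65,-0.04,0.2],0,1],[[-0.78,-0.04,0.27],0,1],[[-0.9,-0.04,0.35],0,1],[[-1.02,-0.04,0.44],0,1],[[-1.14,-0.04,0.54],0,1],[[-1.25,-0.04,0.63],0,1]]'
python3 - <<'E'
from st import *
st();go(fx(-.1253,0,.1356),PSI)
c=manip.read_camera("scene");cv2.imwrite("pics/s13.png",cv2.resize(c["image"][90:260,300:440],None,fx=3.5,fy=3.5,interpolation=2))
E
```

```text
time: 32.45
ee_pos: [0.5326, 0.2391, 0.1369]
eef_rot: [-2.096, 2.335, -0.002]
contact_force: [0.7, -0.7, -0.1]
grip_width: 0.002
t 32.45 pos [0.5326 0.2391 0.1369] F [ 0.7 -0.7 -0.1] w 0.002 h -96.17 z [ 0.0035  0.0012 -1.    ] q6 -1.17
fix x,y mm -123.86 -0.14 Fx,Fy 0.6 0.8
t 32.45 pos [0.5326 0.2391 0.1369] F [ 0.7 -0.7 -0.1] w 0.002 h -96.17 z [ 0.0035  0.0012 -1.    ] q6 -1.17
shift [-0.036 -0.004  0.031]
yaw 0.02
```

View pics/s13.png

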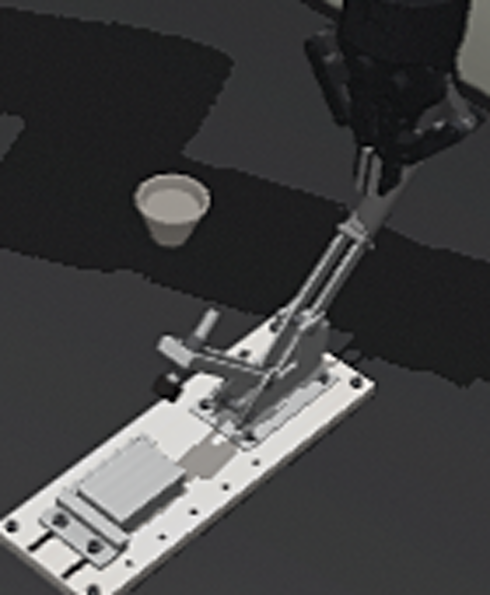

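The handle follows (now about 41°) and the arm is swinging over, forces near zero. Continue to just before pad contact.

```bash
python3 -m inch '[[[-0.04,0,0.03],0,1],[[-0.11,0,0.11],0,1],[[-0.19,0,0.2],0,1],[[-0.26,0,0.3],0,1],[[-0.32,0,0.39],0,1],[[-0.39,0,0.48],0,1],[[-0.45,0,0.58],0,1],[[-0.5,0,0.68],0,1],[[-0.55,0,0.78],0,1],[[-0.56,0,0.8],0,1]]'
python3 - <<'E'
from st import *
st();go(fx(-.152,0,.0881),PSI)
c=manip.read_camera("scene");cv2.imwrite("pics/s14.png",cv2.resize(c["image"][90:260,300:440],None,fx=3.5,fy=3.5,interpolation=2))
E
```

```text
time: 33.75
ee_pos: [0.5346, 0.2619, 0.104]
eef_rot: [-2.097, 2.335, -0.001]
contact_force: [-1.1, -0.1, 0.2]
grip_width: 0.001
t 33.75 pos [0.5346 0.2619 0.104 ] F [-1.1 -0.1  0.2] w 0.001 h -96.14 z [ 0.0024  0.0012 -1.    ] q6 -1.13
fix x,y mm -146.72 -0.57 Fx,Fy 0.3 -1.1
t 33.75 pos [0.5346 0.2619 0.104 ] F [-1.1 -0.1  0.2] w 0.001 h -96.14 z [ 0.0024  0.0012 -1.    ] q6 -1.13
shift [-0.131 -0.014  0.399]
yaw 0.02
```

View pics/s14.png

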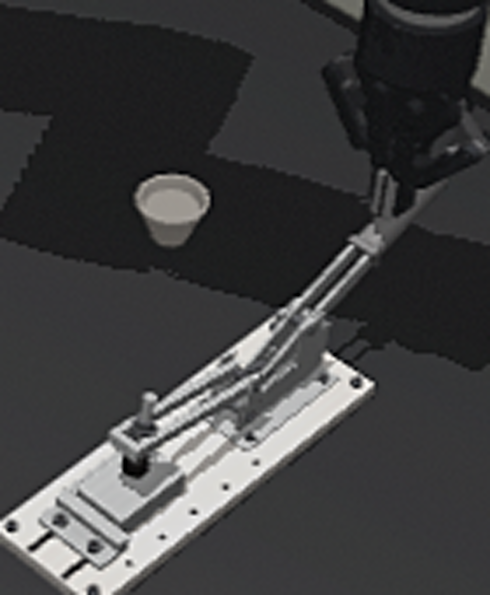

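The pad (crop 133,465) is just above the coupon's middle. Continue to about 10°.

```bash
python3 -m inch '[[[-0.02,0,0.04],0,1],[[-0.03,0,0.08],0,1],[[-0.05,0,0.12],0,1],[[-0.06,0,0.16],0,1],[[-0.07,0,0.2],0,1],[[-0.09,0,0.25],0,1],[[-0.1,0,0.3],0,1],[[-0.12,0,0.35],0,1],[[-0.13,0,0.4],0,1],[[-0.13,0,0.4],0,1]]'
python3 - <<'E'
from st import *
st();go(fx(-.1543,0,.0768),PSI)
c=manip.read_camera("scene");cv2.imwrite("pics/s15.png",cv2.resize(c["image"][90:260,300:440],None,fx=3.5,fy=3.5,interpolation=2))
E
```

```text
time: 35.05
ee_pos: [0.5355, 0.2674, 0.089]
eef_rot: [-2.097, 2.334, -0.001]
contact_force: [-2.6, 1.1, 9.1]
grip_width: 0.003
t 35.05 pos [0.5355 0.2674 0.089 ] F [-2.6  1.1  9.1] w 0.003 h -96.13 z [ 0.0034  0.0021 -1.    ] q6 -1.12
fix x,y mm -152.37 -0.29 Fx,Fy -0.8 -2.7
t 35.05 pos [0.5355 0.2674 0.089 ] F [-2.6  1.1  9.1] w 0.003 h -96.13 z [ 0.0034  0.0021 -1.    ] q6 -1.12
shift [-0.048 -0.006  0.305]
yaw 0.02
```

View pics/s15.png

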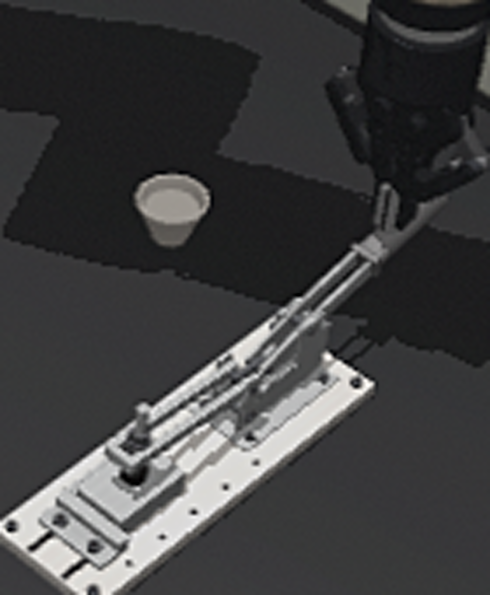

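The pad has landed and resistance is about 9 N, as expected. Continue to near dead centre.

```bash
python3 -m inch '[[[0,0,0.04],0,1],[[-0.01,0,0.07],0,1],[[-0.02,0,0.11],0,1],[[-0.02,0,0.15],0,1],[[-0.03,0,0.18],0,1],[[-0.03,0,0.21],0,1],[[-0.04,0,0.24],0,1],[[-0.05,0,0.27],0,1],[[-0.05,0,0.3],0,1],[[-0.05,0,0.3],0,1]]'
python3 - <<'E'
from st import *
st();go(fx(-.155,0,.0704),PSI)
E
```

```text
time: 36.35
ee_pos: [0.5358, 0.2696, 0.0769]
eef_rot: [-2.097, 2.334, -0.001]
contact_force: [0.5, 1.7, 2.5]
grip_width: -0.004
t 36.35 pos [0.5358 0.2696 0.0769] F [0.5 1.7 2.5] w -0.004 h -96.12 z [ 0.0035  0.0023 -1.    ] q6 -1.12
fix x,y mm -154.52 -0.21 Fx,Fy -1.7 0.3
t 36.35 pos [0.5358 0.2696 0.0769] F [0.5 1.7 2.5] w -0.004 h -96.12 z [ 0.0035  0.0023 -1.    ] q6 -1.12
shift [-0.012 -0.005  0.163]
yaw 0.02
```

Force has eased to 2.5 N, near dead centre. Small further push.

```bash
python3 -m inch '[[[0,0,0.02],0,1],[[0,0,0.04],0,1],[[0,0,0.06],0,1],[[0,0,0.08],0,1],[[0,0,0.09],0,1],[[0,0,0.1],0,1],[[0,0,0.1],0,1],[[0,0,0.1],0,1],[[0,0,0.1],0,1],[[0,0,0.1],0,1]]'
python3 - <<'E'
from st import *
st();go(fx(-.155,0,.0704),PSI)
c=manip.read_camera("scene");cv2.imwrite("pics/s16.png",cv2.resize(c["image"][90:260,300:440],None,fx=3.5,fy=3.5,interpolation=2))
E
```

```text
time: 37.6
ee_pos: [0.5358, 0.2696, 0.0729]
eef_rot: [-2.097, 2.334, -0.001]
contact_force: [0.2, -0.4, -0.4]
grip_width: -0.002
t 37.6 pos [0.5358 0.2696 0.0729] F [ 0.2 -0.4 -0.4] w -0.002 h -96.13 z [ 0.0035  0.0022 -1.    ] q6 -1.12
fix x,y mm -154.52 -0.21 Fx,Fy 0.4 0.2
t 37.6 pos [0.5358 0.2696 0.0729] F [ 0.2 -0.4 -0.4] w -0.002 h -96.13 z [ 0.0035  0.0022 -1.    ] q6 -1.12
shift [-0.012 -0.005  0.062]
yaw 0.02
```

View pics/s16.png

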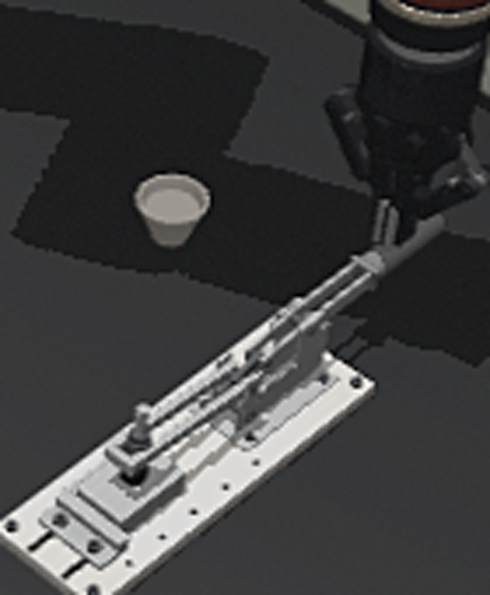

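Force gone: it snapped over centre. Confirm by feeling for the hard stop, expected at z≈70 mm.

```bash
python3 -m inch '[[[0,0,0.02],0,1],[[0,0,0.03],0,1],[[0,0,0.04],0,1],[[0,0,0.05],0,1],[[0,0,0.06],0,1],[[0,0,0.07],0,1],[[0,0,0.07],0,1],[[0,0,0.07],0,1],[[0,0,0.07],0,1],[[0,0,0.07],0,1]]'
python3 -c "
from st import *
st()"
```

```text
time: 38.9
ee_pos: [0.5359, 0.2696, 0.0702]
eef_rot: [-2.097, 2.334, -0.001]
contact_force: [-1.1, -0.9, 3.0]
grip_width: -0.002
t 38.9 pos [0.5359 0.2696 0.0702] F [-1.1 -0.9  3. ] w -0.002 h -96.13 z [ 0.0036  0.0023 -1.    ] q6 -1.12
fix x,y mm -154.53 -0.2 Fx,Fy 1.0 -1.0
```

Touched the level sleeve at z 70.2 mm (expected 70.4) with 3 N, so it's locked. Retreat upward and look.

```bash
python3 -m inch '[[[0,0,-0.2],0,1],[[0,0,-0.6],0,1],[[0,0,-1.1],0,1],[[0,0,-1.7],0,1],[[0,0,-2.3],0,1],[[0,0,-2.9],0,1],[[0,0,-3.3],0,1],[[0,0,-3.5],0,1],[[0,0,-3.5],0,1],[[0,0,-3.5],0,1]]'
python3 - <<'E'
from st import *
st()
s=manip.get_state();c=manip.read_camera("wrist");cv2.imwrite("pics/w17.png",c["image"])
c=manip.read_camera("top");cv2.imwrite("pics/t17.png",c["image"])
c=manip.read_camera("scene");cv2.imwrite("pics/s17.png",cv2.resize(c["image"][90:260,300:440],None,fx=3.5,fy=3.5,interpolation=2))
E
```

```text
time: 40.15
ee_pos: [0.5349, 0.2691, 0.2093]
eef_rot: [-2.098, 2.335, -0.0]
contact_force: [0.1, 0.5, 0.7]
grip_width: -0.002
t 40.15 pos [0.5349 0.2691 0.2093] F [0.1 0.5 0.7] w -0.002 h -96.13 z [ 0.0023  0.0018 -1.    ] q6 -1.12
fix x,y mm -153.97 -1.07 Fx,Fy -0.5 0.0
```

View pics/w17.png

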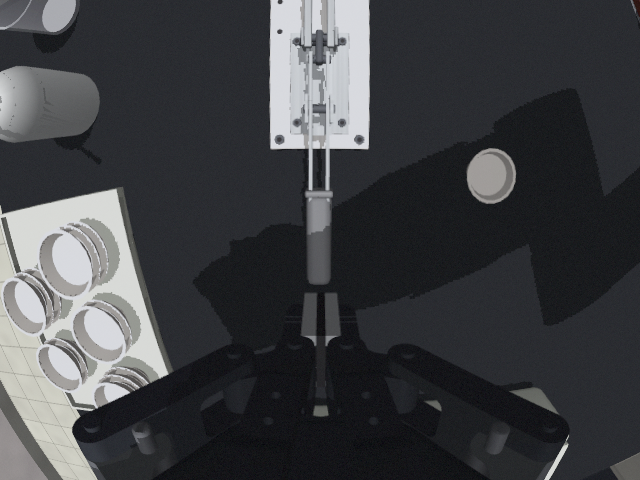

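View pics/s17.png

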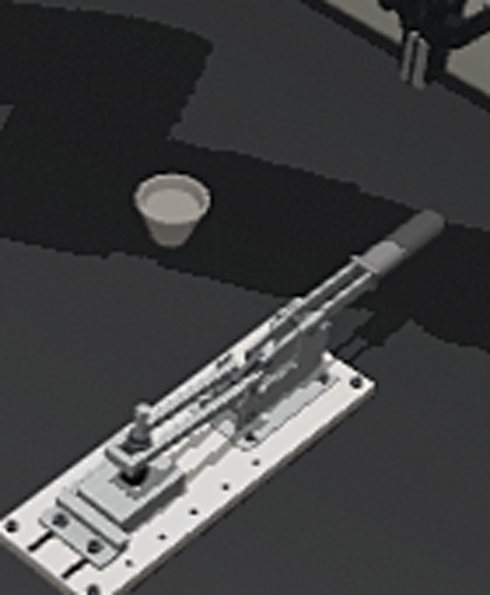

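View pics/t17.png

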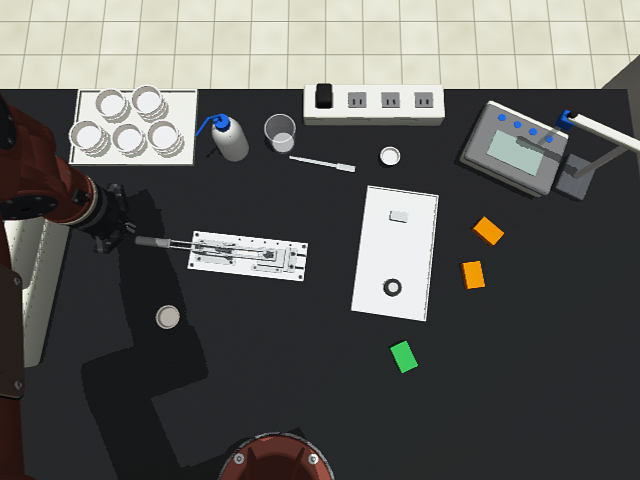

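The handle is level and the pad is down on the coupon at crop (133,475). Everything else is in place, with the robot clear. One quick measurement of the coupon in the top view.

```bash
python3 - <<'E'
import cv2,numpy as np
a=cv2.imread("pics/t17.png");b=cv2.imread("pics/t11.png")
cv2.imwrite("pics/t17c.png",np.vstack([cv2.resize(i[232:286,235:312],None,fx=5,fy=5,interpolation=2) for i in(a,b)]))
E
```

```text
(no output)
```

View pics/t17c.png

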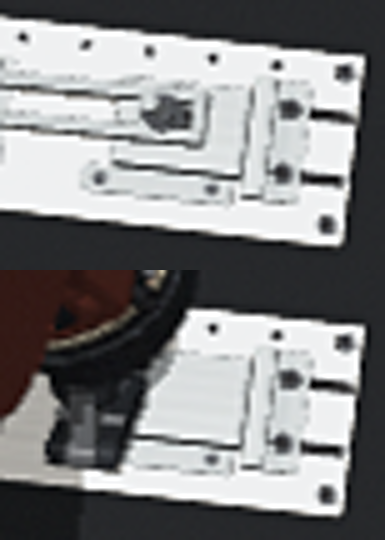

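```bash
python3 - <<'E'
from st import *
c=manip.read_camera("top");im=c["image"]
f=lambda u,z:[round(1000*float((onz(c,u,z)[:2]-O)@a),1) for a in(X,Y)]
for yy in(10,0,-10):
    for x in range(114,152,2):
        pass
# sample brightness along fixture x on the coupon's top height, between arm and fence side
for y in(-.012,.013):
  print(y,[(x,int(cv2.getRectSubPix(im[:,:,1],(1,1),tuple(map(float,proj(c,fx(x/1000,y,.030)))))[0,0])) for x in range(112,150)])
cv2.imwrite("pics/t18.png",cv2.resize(im[240:280,265:305],None,fx=14,fy=14,interpolation=0))
for x,z in((128,.025),(128,.032),(98,.032),(68,.032)): print(x,z,proj(c,fx(x/1000,-.01,z)).round(1))
E
```

```text
-0.012 [(112, 225), (113, 225), (114, 225), (115, 225), (116, 224), (117, 224), (118, 224), (119, 225), (120, 226), (121, 227), (122, 228), (123, 221), (124, 212), (125, 190), (126, 160), (127, 150), (128, 185), (129, 220), (130, 225), (131, 228), (132, 228), (133, 227), (134, 223), (135, 213), (136, 200), (137, 170), (138, 139), (139, 167), (140, 204), (141, 212), (142, 192), (143, 170), (144, 147), (145, 127), (146, 139), (147, 152), (148, 168), (149, 188)]
0.013 [(112, 223), (113, 222), (114, 220), (115, 220), (116, 221), (117, 221), (118, 221), (119, 222), (120, 222), (121, 222), (122, 224), (123, 225), (124, 220), (125, 210), (126, 196), (127, 172), (128, 149), (129, 184), (130, 219), (131, 229), (132, 227), (133, 224), (134, 220), (135, 215), (136, 200), (137, 185), (138, 179), (139, 176), (140, 159), (141, 119), (142, 83), (143, 71), (144, 58), (145, 56), (146, 56), (147, 61), (148, 70), (149, 83)]
128 0.025 [283.9 263. ]
128 0.032 [283.6 262.5]
98 0.032 [270.5 261.1]
68 0.032 [257.5 259.6]
```

View pics/t18.png

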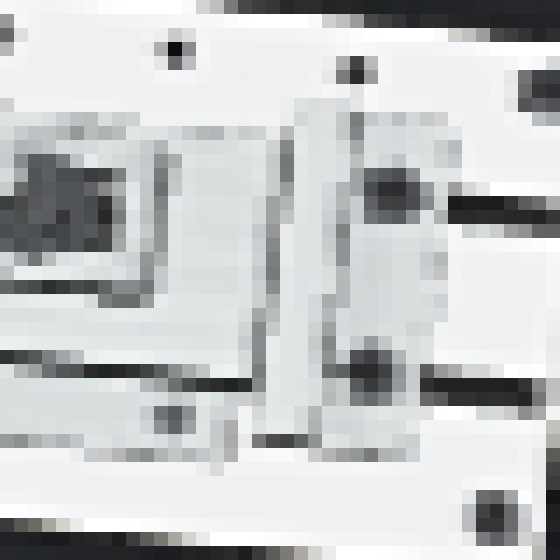

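Coupon end and stop face meet in one line (crop 290,140 to 260,380; x≈127–128 mm) with no gap, parallel to the stop. The fence-side line is also straight. Handing in.

```bash
python3 -c "
from rig import manip
print(manip.get_state()['time'],manip.hand_in())"
```

```text
the job is handed in; nothing more can be done
40.35 None
```

The coupon is clamped in the fixture, and I handed the job in at 40.4 s; no verdict was reported.

**What I did:** I took the big coupon from the tray, laid it on the plate and slid it to the fence (about 4 N) and the end stop (about 6.5 N). After letting go, I squared it against the fence with one finger (about 5 N). I then pushed the handle down its arc with the closed fingers. Resistance peaked at about 9 N, fell to zero past dead centre, and the handle snapped home.

**Last checks:**
- **Handle:** the sleeve is level. I felt its upper face at z 70.2 mm against 70.4 mm expected, with 3 N.
- **Coupon:** after clamping, the top view shows its end meeting the stop at x≈127–128 mm with no visible gap, and its side against the fence.
- **Rest of the scene:** the other objects look unmoved in the top view, and the robot is clear.

**Where checks disagreed:** before clamping, the wrist camera suggested a gap of 0.4–0.9 mm at the stop and up to about 0.7° of yaw. Both are inside the tolerances, and the top view after clamping showed no gap. The pad force could not be measured; I only saw the pad down on the coupon.

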